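Stack a small battery pack in its fixture

TASK

Build up the small battery pack in the pinned fixture: lay the cell flat down between the fixture's pins, put the insulating tray centred on the cell with its pocket up, then lay the circuit board, parts up, in the tray between its end blocks, and last stand the ribbed cover squarely on the tray's two end blocks. Long sides all run along the long side of the fixture, either end first; let go of each part before fetching the next, and do not shift the solder spool or the tin.

Things in the scene. Friction and masses are not known exactly. Their poses are not given: they have to be found in the camera images.
- fixture: Stacking fixture, fixed: dark steel plate 100 x 160 x 8 mm (x, y, z) with steel pins of 8 mm diameter, 14 mm high above the plate, the upper 6 mm cone-shaped: four at x = +-43, y = +-45 mm, two at x = 0, y = +-70 mm; the cell lies between them with about 4 mm play on each side. Origin: centre of the underside, on the bench; y along the 160 mm, z up.
- cell: Battery cell in a blue sleeve, lying flat, 70 x 124 x 33 mm (x, y, z), 0.28 kg, two studs on its -y end (within the 124 mm; plain body y = -56 to 62 mm). Origin: centre of the underside; y along the 124 mm, z up. Gripped across its 70 mm. In the fixture its origin is 8 mm above the fixture's.
- tray: Grey plastic insulating tray, 64 x 140 x 18 mm (x, y, z), 0.12 kg: floor 8 mm thick, at each end a block 10 mm long (y) and 18 mm high in all; pocket of 120 mm between, long sides open. Over the middle 56 mm of its length the floor is waisted to 50 mm wide: grip there. Origin: centre of the underside; y along the 140 mm, z up. On the cell its origin is 33 mm above the cell's.
- board: Circuit board, 60 x 110 x 15 mm (x, y, z), 0.08 kg, on four short corner feet; the plate itself spans z = 3 to 6 mm, gripped by its long edges (60 mm apart) at mid length; the parts on it reach z = 15 mm. Origin: centre of the underside of the feet; y along the 110 mm, z up. In the tray its origin is 8 mm above the tray's.
- cover: Bare aluminium cover, 64 x 140 x 38 mm (x, y, z), 0.15 kg: plate at z = 10 to 14 mm on two end feet, each 12 mm long (y) over the full width; on it a lengthwise rib 12 mm thick (x), 70 mm long (y), z = 14 to 38 mm: grip across it. Origin: centre of the underside of the feet; y along the 140 mm, z up. On the tray its origin is 18 mm above the tray's.
- spool: Bystander: spool of solder standing on its flange, 54 mm diameter, 46 mm high, loose. Origin: centre of the underside. Leave it alone.
- pot: Bystander: low round tin with a press lid, 52 mm diameter, 32 mm high, loose. Origin: centre of the underside. Leave it alone.

How it is judged:
By the outcome, as a careful person would: the job done as asked, in the order asked, and still so for the second after the job is handed in, with the robot touching nothing.
It also fails if it takes over 102 s, if anything falls off the work surface, if the arm or the gripper's body presses on something with over 40 N, if the wrist force passes 120 N, or if a joint passes its speed limit or range.

ROBOT

A 6-joint arm with a two-finger parallel gripper is mounted at the origin on the work surface; the furniture and walls round the work are solid. World frame = base frame: x ahead of the robot, y to its left, z up, the work surface at z = 0. Lengths are in m, angles in rad, forces in N, time in s.
With the tool pointing down it reaches from about 0.35 to 0.925 m from the base axis. Payload 6.4 kg.
Tool frame: the origin (TCP) lies on the centre line of the jaws, within the pads' length; the fingertips stand 11 mm ahead of it and the grasp point (between the pads) lies 8 mm behind it; z points along the fingers, y is the line along which they close (so a half turn about z gives the same grasp; the last joint's range is limited). The gripper opens to 85 mm and grips with 20 to 120 N. Pads are 22 mm wide; open, the fingers measure 114 mm over their backs; the gripper's body (76 mm by 85 mm) begins 54 mm behind the grasp point. The pads swing forward as they close: fully open they stand 13 mm farther back than shut.
Start: joints at [-0.174, 0.245, 1.558, -0, 1.339, -0.174], TCP at [0.65, 0, 0.203] pointing down, gripper open.
Joint ranges: [-3.13, 3.13], [-1.02, 2.26], [0.13, 2.54], [-0.95, 4.09], [0.21, 2.88], [-2.74, 2.74]. Speed limits (rad/s): [2.57, 2.57, 3.14, 3.14, 3.14, 3.14].

INTERFACE

Orientations are given as a unit quaternion [w, x, y, z].
In Python, from station import env gives the robot as it stands.
- The arm moves only by the shell command python3 -m pendant 'ROWS' [FORCE]. ROWS is text: rows parted by semicolons, each of 7 numbers parted by spaces: the opening, from 0 (shut) to 1 (fully open), then the shift along the tool's x, y, z in units of 50 mm (1.0 is 50 mm), then the turn, a rotation vector about the tool's x, y, z in units of 5 degrees (1.0 is 5 degrees). In form: jaw dx dy dz ax ay az; .... A call has 1 to 8 rows; each row shifts and turns the commanded pose from where the row before left it, along the tool's axes as they then stand; what a row does not reach is not made up. A row lasts 1/10 s, in which the tool goes at most 50 mm and 8.59 degrees, less where a joint would pass 70% of its speed; a pose out of reach is approached as far as the arm can. A call is refused whole if a number of a shift passes 1 or a number of a turn 1, either way. A call with a gripper value outside its range is refused whole. The fingers move at their own pace and stop on an object; FORCE is the grip in N (left out, the last holds). Time passes only in rows, so rows that do not move let the fingers close. It gives the time, the measured TCP pose, the force, the opening and the grip force at its end, in the units of the state.
- env.sense(): the state, without advancing time (a new reading comes with each control period).
- env.camera(name): name is "scene" or "side" or "wrist"; returns a dict with "frame" (480x640x3 uint8, red, green, blue), "fx", "fy", "cx", "cy" (pixels), "position" and "rotation" of the camera in the world. Camera axes: x right, y down, z forward; pixel columns grow to the right and rows downward; lengths in m; the calibration is good to about 2 mm. A picture is of the moment at which its call begins. There is no depth.
- env.sign_off(): hands the job in; it is judged then, once.
The state is a dict: "time": time; "joint_pos": joint angles; "qd": joint speeds; "effort": joint torques, N m; "position": TCP position; "eef_rot": TCP orientation; "ft_force": force on the tool from outside, world axes, zero at the start; "wrist_torque": the same for the moment, N m; "width": opening from 0.0 (shut) to 1.0 (fully open); "grasp_force": force on a finger pad.
Only numpy, scipy, OpenCV 4.12 (cv2) and the standard library are available. Lean on these libraries where they do the work, as an engineer would, in place of code of your own. Each camera call takes 0.05 s, during which the arm holds its last target. There are 200 camera calls.

## Working session

There is one attempt and no reset: what is moved stays moved. The work goes in short steps, Python scripts to look and compute and a shell command to move; the robot and the scene stay as the last step left them, time stands still between calls to the robot, and variables do not carry over. Pictures are saved under pics/ and viewed, at most 14 in all, crops included, and the job is handed in when it is done.

```bash
ls; mkdir -p pics; python3 - <<'E'
from station import env
import cv2,numpy as np
s=env.sense();print({k:np.round(v,3) for k,v in s.items()})
for n in("scene","side","wrist"):
    c=env.camera(n);cv2.imwrite(f"pics/{n}0.png",c["frame"][:,:,::-1]);print(n,c["fx"],c["cx"],c["cy"],np.round(c["position"],3),np.round(c["rotation"],3).tolist())
E
```

```text
pics
{'time': np.float64(0.0), 'joint_pos': array([-0.174,  0.246,  1.559, -0.   ,  1.339, -0.174]), 'qd': array([ 0.001, -0.002,  0.   ,  0.001,  0.001,  0.001]), 'effort': array([ 1.0000e-03, -4.2951e+01, -3.2612e+01, -0.0000e+00,  5.0000e-03,
       -0.0000e+00]), 'position': array([0.649, 0.   , 0.201]), 'eef_rot': array([-0.001,  0.707,  0.707, -0.001]), 'ft_force': array([ 0.264,  0.923, -0.607]), 'wrist_torque': array([-0.025, -0.017, -0.034]), 'grasp_force': np.float64(0.0), 'width': np.float64(1.0)}
scene 572.9192271554833 316.8811725694978 240.74344516116784 [-0.087 -0.663  0.664] [-0.438, 0.833, -0.297, 0.16]
side 528.7175560706405 316.9420424607685 233.87791943792246 [ 0.116 -0.601  0.531] [-0.459, 0.849, -0.224, 0.135]
wrist 354.3154629222145 312.39294240574304 241.10081559846122 [0.649 0.08  0.373] [0.158, 0.987, 0.0, -0.001]
```

View pics/scene0.png

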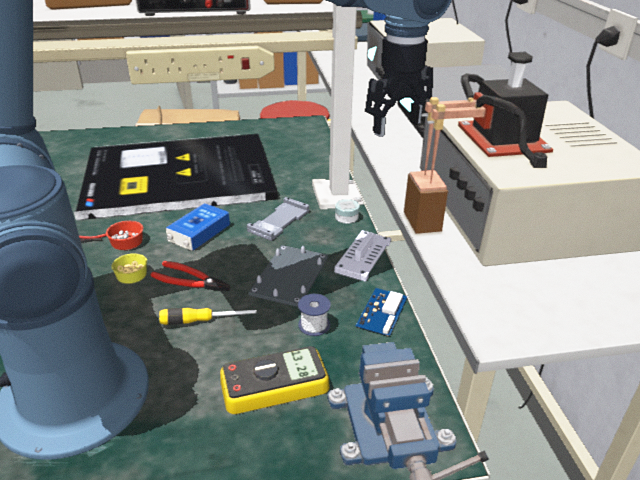

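View pics/side0.png

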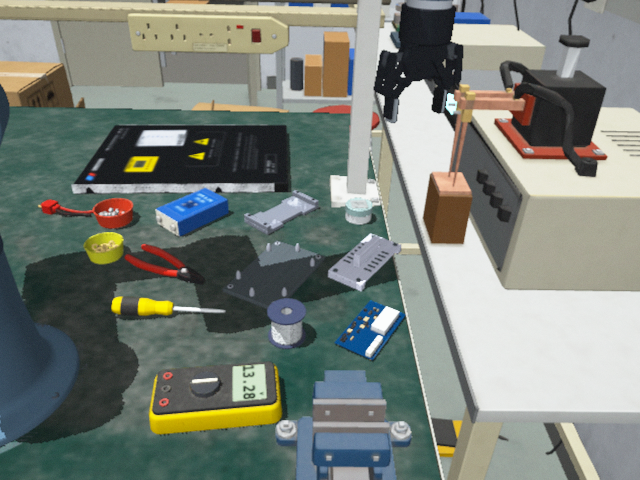

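View pics/wrist0.png

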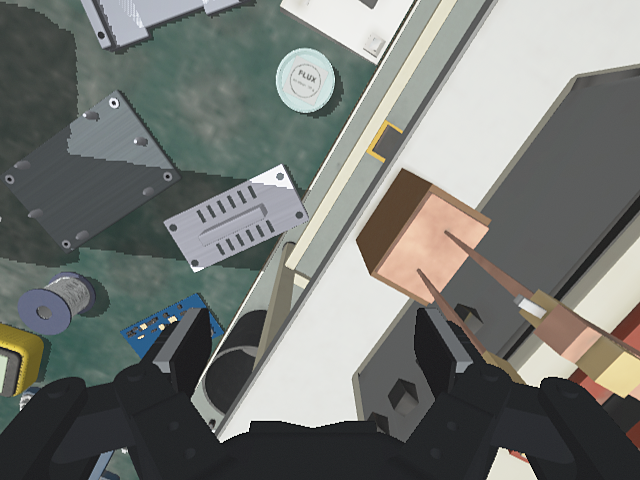

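Scene/side show the cell (blue, scene ~198,227), tray (279,218), fixture (288,275), cover (363,256), board (381,312), spool (314,315), tin (346,210). The wrist view shows the fixture (corners 118,90/180,178/72,250/2,180) and cover (163,222…310,215). A white post and a soldering machine with a coil are obstacles on the right.

```bash
cat > h.py <<'E'
import numpy as np,cv2
from scipy.spatial.transform import Rotation as R
from station import env
def rot(q): 
    q=np.array(q,float); return q if q.shape==(3,3) else R.from_quat(q[[1,2,3,0]]).as_matrix()
def ray(c,uv):
    uv=np.atleast_2d(uv).astype(float)
    d=np.c_[(uv[:,0]-c["cx"])/c["fx"],(uv[:,1]-c["cy"])/c["fy"],np.ones(len(uv))]
    return np.array(c["position"]),d@rot(c["rotation"]).T
def cast(c,uv,z):
    p,d=ray(c,uv); t=(z-p[2])/d[:,2]; return p+d*t[:,None]
def tri(c1,u1,c2,u2):
    p,d=ray(c1,u1);q,e=ray(c2,u2);d,e=d[0],e[0]
    s=np.linalg.lstsq(np.c_[d,-e],q-p,rcond=None)[0];a,b=p+s[0]*d,q+s[1]*e
    return (a+b)/2,np.linalg.norm(a-b)
def proj(c,P):
    X=(np.atleast_2d(P)-c["position"])@rot(c["rotation"]); return np.c_[c["fx"]*X[:,0]/X[:,2]+c["cx"],c["fy"]*X[:,1]/X[:,2]+c["cy"]]
def rect(P):
    (x,y),(w,h),a=cv2.minAreaRect((P[:,:2]*1000).astype(np.float32))
    if h>w: a+=90
    return np.round([x,y,max(w,h),min(w,h),a%180],1)  # mm, long-axis angle in deg
E
python3 - <<'E'
from h import *
w=env.camera("wrist");s=env.camera("scene");d=env.camera("side")
np.set_printoptions(precision=3,suppress=True)
print("fix",rect(cast(w,[(118,90),(180,178),(72,250),(2,180)],.008)))
print("cover",rect(cast(w,[(282,165),(310,215),(193,272),(163,222)],.014)))
print("fix s",rect(cast(s,[(284,245),(327,251),(293,306),(248,293)],.008)))
print("cell s",rect(cast(s,[(209,204),(229,213),(194,239),(168,230)],.033)))
print("cell d",rect(cast(d,[(206,189),(228,198),(186,222),(160,212)],.033)))
print("tray s",rect(cast(s,[(287,199),(311,204),(273,238),(248,231)],.018)))
print("board s",rect(cast(s,[(374,288),(405,296),(390,334),(356,327)],.006)))
print("cover s",rect(cast(s,[(360,232),(391,239),(368,280),(335,270)],.014)))
print("spool",cast(s,[314,301],.046),cast(d,[287,312],.046),"pot",cast(s,[346,205],.032),cast(w,[305,79],.032))
print("post base",cast(s,[(312,184),(330,207),(362,200)],0),"meter",cast(s,[(228,410),(222,380),(325,350),(328,388)],0.03),"vise",cast(s,[(365,350),(413,350)],.08))
for nm,a,b in[("coil tip",(427,180),(459,175)),("brown top",(408,178),(430,180)),("coil left end",(432,105),(457,97))]: print(nm,*tri(s,a,d,b))
E
```

```text
fix [423.1  27.5 158.7  96.6  32.5]
cover [568.2 -14.  143.8  62.2  26.6]
fix s [418.8  28.9 176.5  88.6  30.2]
cell s [361.7 250.9 121.7  65.4  17.7]
cell d [364.  254.1 114.6  63.4  24. ]
tray s [512.1 181.3 157.7  58.2  21.3]
board s [ 477.5 -157.7  110.    57.9   30.1]
cover s [559.8 -25.1 145.2  66.4  27.7]
spool [[ 0.373 -0.101  0.046]] [[ 0.368 -0.109  0.046]] pot [[0.637 0.114 0.032]] [[0.642 0.118 0.032]]
post base [[0.676 0.278 0.   ]
 [0.64  0.169 0.   ]
 [0.718 0.147 0.   ]] meter [[ 0.149 -0.19   0.03 ]
 [ 0.171 -0.138  0.03 ]
 [ 0.325 -0.186  0.03 ]
 [ 0.28  -0.246  0.03 ]] vise [[ 0.337 -0.259  0.08 ]
 [ 0.389 -0.302  0.08 ]]
coil tip [ 0.755 -0.008  0.113] 0.019340607902930677
brown top [0.74  0.038 0.094] 0.0009409053370087656
coil left end [ 0.728 -0.008  0.268] 0.0082402657445242
```

```bash
cat >> h.py <<'E'
def to(x,y,z,along):
    """tool-frame shift (units) and az turn (5deg units) for TCP at x,y,z mm with tool x along `along` deg, tool down.
    shift given both before turning (now-frame) and after the turn."""
    s=env.sense();p=np.array(s["position"])*1000;M=rot(s["eef_rot"])
    t=np.radians(along);X=np.array([np.cos(t),np.sin(t),0]);Z=np.array([0,0,-1.]);T=np.c_[X,np.cross(Z,X),Z]
    rv=R.from_matrix(M.T@T).as_rotvec(degrees=True)/5
    d=(np.array([x,y,z])-p)/50
    print("t",round(float(s["time"]),2),"turn",np.round(rv,2),"shift now",np.round(M.T@d,3),"after turn",np.round(T.T@d,3))
E
python3 -m pendant '1 .57 -.855 0 0 0 0;1 .57 -.855 0 0 0 0;1 .57 -.855 0 0 0 0;1 .57 -.855 0 0 0 0;1 .57 -.855 0 0 0 0;1 .57 -.855 0 0 0 0;1 .57 -.855 0 0 0 0;1 .57 -.855 0 0 0 0'
python3 -m pendant '1 0 0 0 0 0 1;1 0 0 0 0 0 1;1 0 0 0 0 0 1;1 0 0 0 0 0 1;1 0 0 0 0 0 1;1 0 0 0 0 0 1;1 0 0 0 0 0 1;1 0 0 0 0 0 1'
python3 -m pendant '1 0 0 0 0 0 1;1 0 0 0 0 0 1;1 0 0 0 0 0 1;1 0 0 0 0 0 1;1 0 0 0 0 0 1;1 0 0 0 0 0 .6;1 0 0 0 0 0 0;1 0 0 0 0 0 0'
python3 - <<'E'
from h import *
to(363,252,200,22)
c=env.camera("wrist");cv2.imwrite("pics/w1.png",c["frame"][:,:,::-1])
E
```

```text
time: 1.1
position: [0.3155, 0.2225, 0.2026]
eef_rot: [0.0, 0.707, 0.707, 0.0]
ft_force: [-0.5, 0.9, 0.6]
width: 0.997
grasp_force: 0.0
time: 1.9
position: [0.3171, 0.2219, 0.2026]
eef_rot: [0.0, 0.907, 0.421, 0.0]
ft_force: [0.7, -0.9, -0.2]
width: 1.005
grasp_force: 0.0
time: 2.7
position: [0.3172, 0.2219, 0.2026]
eef_rot: [-0.0, 0.982, 0.191, 0.0]
ft_force: [-0.8, 0.2, 0.0]
width: 0.999
grasp_force: 0.0
t 2.7 turn [ 0.   -0.    0.01] shift now [ 1.076 -0.214  0.053] after turn [ 1.076 -0.215  0.053]
```

View pics/w1.png

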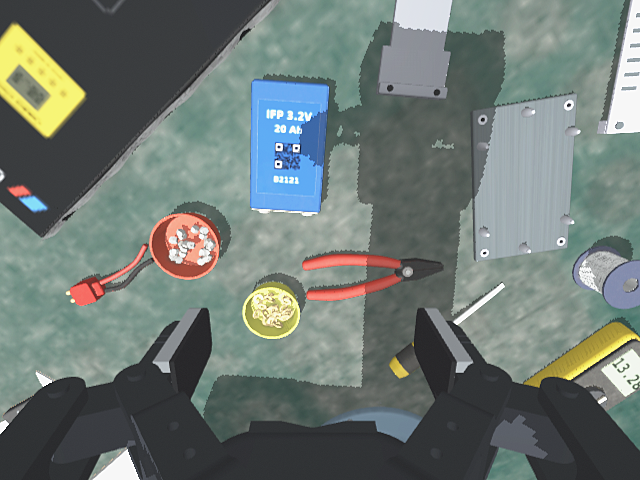

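The wrist view shows the cell (corners 252,79 / 328,84 / 321,213 / 250,210) and the whole fixture (472,110 / 577,94 / 567,246 / 475,261). Next I'll measure both, and check how low the fingertips really are against the start pictures.

```bash
python3 - <<'E'
from h import *
np.set_printoptions(precision=1,suppress=True)
c=env.camera("wrist");f=c["frame"];h=cv2.cvtColor(f,cv2.COLOR_RGB2HSV)
m=cv2.inRange(h,(95,120,60),(125,255,255));m[300:]=0
k=max(cv2.findContours(m,0,2)[0],key=cv2.contourArea)
print("px",cv2.minAreaRect(k),"cell mask",rect(cast(c,k[:,0],.033)))
print("cell hand",rect(cast(c,[(252,79),(328,84),(321,213),(250,210)],.033)))
print("fix hand",rect(cast(c,[(472,110),(577,94),(567,246),(475,261)],.008)))
# fixture pins: bolt holes / pin bases unknown; list corners
print(cast(c,[(472,110),(577,94),(567,246),(475,261)],.008)*1000)
for n in("scene","side"):
    s=env.camera(n)
    for z in(.18,.19,.2,.21): print(n,z,proj(s,[(.649-.05,0,z),(.649-.0425,0,z)]).round().tolist())
i=cv2.imread("pics/scene0.png")[80:160,340:440];j=cv2.imread("pics/side0.png")[60:140,365:465]
cv2.imwrite("pics/tips.png",cv2.resize(np.hstack([i,j]),None,fx=4,fy=4,interpolation=0))
E
```

```text
px ((285.77032470703125, 145.27334594726562), (78.2286605834961, 129.03353881835938), 4.0141754150390625) cell mask [362.5 264.9 116.4  69.   18.3]
cell hand [361.5 265.  118.1  69.9  19.5]
fix hand [419.6  29.3 158.9  99.5  31.3]
[[461.7 113.1   8. ]
 [512.   27.2   8. ]
 [378.9 -53.6   8. ]
 [325.9  30.6   8. ]]
scene 0.18 [[375.0, 167.0], [378.0, 166.0]]
scene 0.19 [[375.0, 162.0], [378.0, 161.0]]
scene 0.2 [[375.0, 157.0], [378.0, 156.0]]
scene 0.21 [[376.0, 152.0], [379.0, 151.0]]
side 0.18 [[384.0, 160.0], [388.0, 159.0]]
side 0.19 [[385.0, 154.0], [389.0, 153.0]]
side 0.2 [[386.0, 148.0], [389.0, 147.0]]
side 0.21 [[386.0, 142.0], [390.0, 141.0]]
```

View pics/tips.png

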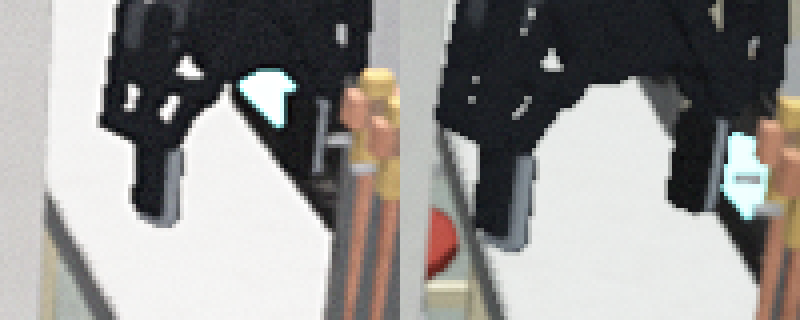

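```bash
python3 - <<'E'
from h import *
s=env.camera("scene");d=env.camera("side")
print(tri(s,(379,135.5),d,(390,122)))
to(362,265,100,19)
E
```

```text
(array([ 0.59836992, -0.00558358,  0.24475713]), np.float64(0.001019415371518848))
t 3.0 turn [ 0.  -0.   0.6] shift now [ 1.154 -0.464  2.052] after turn [ 1.128 -0.524  2.052]
```

```bash
python3 -m pendant '1 .56 -.26 .5 0 0 .6;1 .57 -.26 .5 0 0 0;1 0 0 .5 0 0 0;1 0 0 .55 0 0 0;1 0 0 0 0 0 0;1 0 0 0 0 0 0'
python3 - <<'E'
from h import *
np.set_printoptions(precision=1,suppress=True)
to(362,265,100,19)
cs=[env.camera(n) for n in("scene","side")]
p=env.sense()["position"];
I=[]
for c in cs:
    u,v=proj(c,p)[0];x,y=int(u-50),int(v-50);print(u,v,"crop origin",x,y)
    I.append(cv2.resize(c["frame"][y:y+100,x:x+100,::-1],None,fx=4,fy=4,interpolation=0))
cv2.imwrite("pics/g1.png",np.hstack(I))
E
```

```text
time: 3.6
position: [0.361, 0.266, 0.1004]
eef_rot: [0.0, 0.986, 0.165, -0.0]
ft_force: [-0.5, 0.2, 0.8]
width: 0.997
grasp_force: 0.0
t 3.6 turn [0. 0. 0.] shift now [0. 0. 0.] after turn [0. 0. 0.]
193.59850986174888 188.74048210732644 crop origin 143 138
188.2621299476781 169.42901015321377 crop origin 138 119
```

View pics/g1.png

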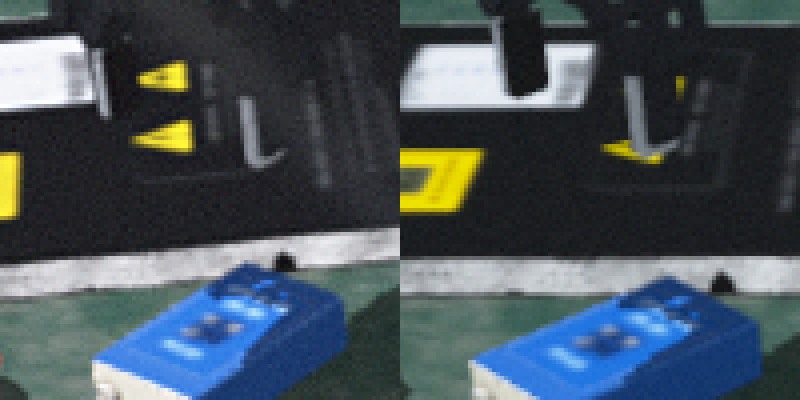

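```bash
python3 - <<'E'
from h import *
np.set_printoptions(precision=4,suppress=True)
s=env.camera("scene");d=env.camera("side")
print(tri(s,(207.5,179),d,(200,158)),tri(s,(169,167),d,(168,143)))
# cell centre check: top corners far & right
print(tri(s,(143+245/4,138+263/4),d,(138+285/4,119+275/4)),tri(s,(143+345/4,138+293/4),d,(138+357/4,119+315/4)))
print("gap dir mm",85*np.array([np.sin(np.radians(19)),-np.cos(np.radians(19))]))
for z in (.12,.13,.14,.15): print(z, proj(s,[.361,.266,z]),proj(d,[.361,.266,z]))
E
```

```text
(array([0.3717, 0.2206, 0.1406]), np.float64(0.001323967934267512)) (array([0.3496, 0.3384, 0.1272]), np.float64(0.002888812065345207))
(array([0.425 , 0.3515, 0.0068]), np.float64(0.004137205620638937)) (array([0.4211, 0.2362, 0.0418]), np.float64(0.001320624120011049))
gap dir mm [ 27.6733 -80.3691]
0.12 [[192.1196 180.9871]] [[186.6056 160.5547]]
0.13 [[191.5255 176.4943]] [[185.9873 155.4462]]
0.14 [[190.9255 171.9562]] [[185.3618 150.2789]]
0.15 [[190.3194 167.3722]] [[184.7292 145.0519]]
```

```bash
python3 -m pendant '1 0 0 .4 0 0 0;1 0 0 .4 0 0 0;1 0 0 .4 0 0 0;1 0 0 0 0 0 0;1 0 0 0 0 0 0'
python3 - <<'E'
from h import *
np.set_printoptions(precision=1,suppress=True)
print(env.sense()["position"])
cs=[env.camera(n) for n in("side","wrist")]
p=env.sense()["position"];
u,v=proj(cs[0],p)[0];x,y=int(u-50),int(v-60);print(u,v,"crop origin",x,y)
I=[cv2.resize(cs[0]["frame"][y:y+100,x:x+100],(400,400),interpolation=0),cv2.resize(cs[1]["frame"][180:480,120:520],(400,300))]
I[1]=cv2.copyMakeBorder(I[1],0,100,0,0,cv2.BORDER_CONSTANT)
cv2.imwrite("pics/g2.png",np.hstack(I)[:,:,::-1])
E
```

```text
time: 4.3
position: [0.3616, 0.2662, 0.0411]
eef_rot: [-0.0, 0.986, 0.165, 0.001]
ft_force: [-0.4, 0.3, 0.6]
width: 0.997
grasp_force: 0.0
[0.4 0.3 0. ]
191.7738600175539 198.3472257151154 crop origin 141 138
```

View pics/g2.png

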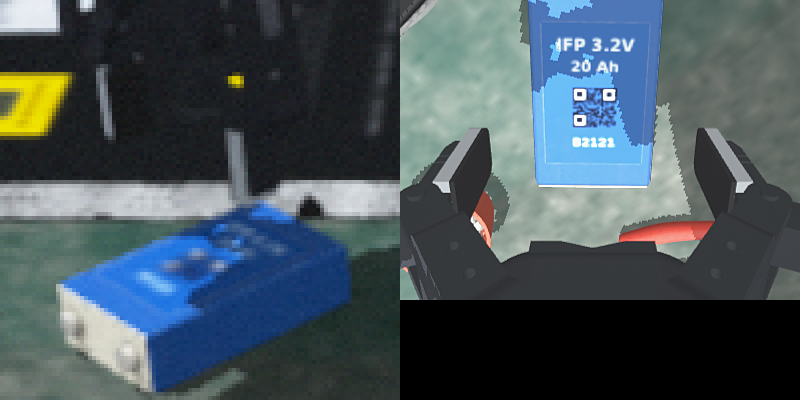

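```bash
python3 -m pendant '1 0 0 .3 0 0 0;1 0 0 .3 0 0 0;1 0 0 .1 0 0 0;1 0 0 0 0 0 0'
python3 - <<'E'
from h import *
cs=[env.camera(n) for n in("side","wrist")]
I=[cv2.resize(cs[0]["frame"][138:238,141:241],(400,400),interpolation=0),cv2.resize(cs[1]["frame"][180:480,120:520],(400,300))]
I[1]=cv2.copyMakeBorder(I[1],0,100,0,0,cv2.BORDER_CONSTANT)
cv2.imwrite("pics/g3.png",np.hstack(I)[:,:,::-1])
E
```

```text
time: 4.8
position: [0.3611, 0.266, 0.0053]
eef_rot: [0.0, 0.986, 0.165, -0.0]
ft_force: [0.0, 0.1, -1.3]
width: 0.997
grasp_force: 0.0
```

View pics/g3.png

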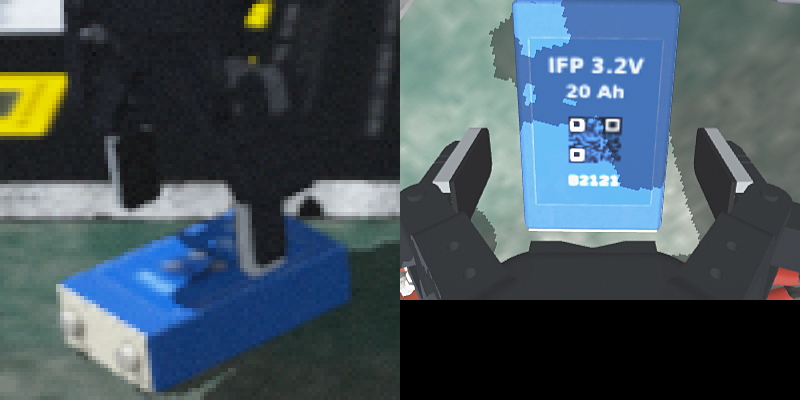

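```bash
python3 -m pendant '1 0 0 .25 0 0 0;1 0 0 .25 0 0 0;1 0 0 .1 0 0 0;1 0 0 .1 0 0 0;1 0 0 0 0 0 0'
python3 - <<'E'
from h import *
cs=[env.camera(n) for n in("side","wrist")]
I=[cv2.resize(cs[0]["frame"][138:238,141:241],(400,400),interpolation=0),cv2.resize(cs[1]["frame"][180:480,120:520],(400,300))]
I[1]=cv2.copyMakeBorder(I[1],0,100,0,0,cv2.BORDER_CONSTANT)
cv2.imwrite("pics/g4.png",np.hstack(I)[:,:,::-1])
E
```

```text
time: 5.4
position: [0.3603, 0.2657, -0.0309]
eef_rot: [0.0, 0.986, 0.165, -0.001]
ft_force: [0.1, 0.5, 0.1]
width: 0.996
grasp_force: 0.0
```

View pics/g4.png

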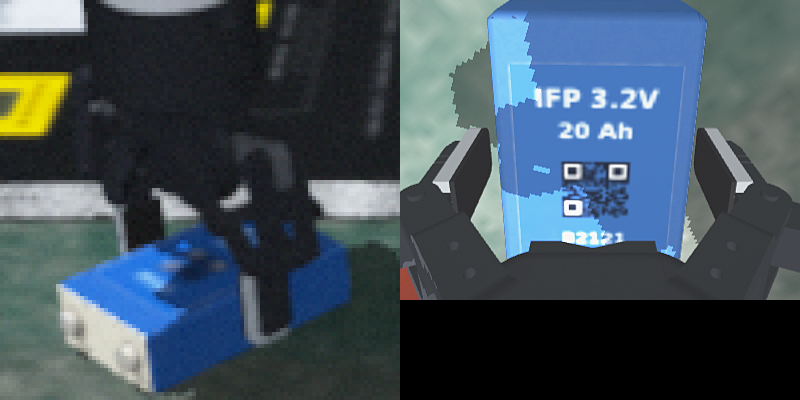

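```bash
python3 -m pendant '0 0 0 0 0 0 0;0 0 0 0 0 0 0;0 0 0 0 0 0 0;0 0 0 0 0 0 0;0 0 0 0 0 0 0' 60
python3 -m pendant '0 0 0 -.3 0 0 0;0 0 0 -.5 0 0 0;0 0 0 -.8 0 0 0;0 0 0 -.8 0 0 0;0 0 0 0 0 0 0'
python3 - <<'E'
from h import *
c=env.camera("wrist");cv2.imwrite("pics/w2.png",c["frame"][:,:,::-1])
to(420,29,90,32)
E
```

```text
time: 6.0
position: [0.3617, 0.2663, -0.0292]
eef_rot: [-0.0, 0.986, 0.165, 0.001]
ft_force: [-0.9, -0.7, 6.0]
width: 0.807
grasp_force: 68.8
time: 6.5
position: [0.3647, 0.2676, 0.0952]
eef_rot: [-0.001, 0.986, 0.165, 0.005]
ft_force: [0.5, 0.6, -2.2]
width: 0.809
grasp_force: 69.2
t 6.55 turn [ 0.   -0.06 -2.6 ] shift now [-0.465  4.868  0.043] after turn [-1.547  4.639  0.047]
```

View pics/w2.png

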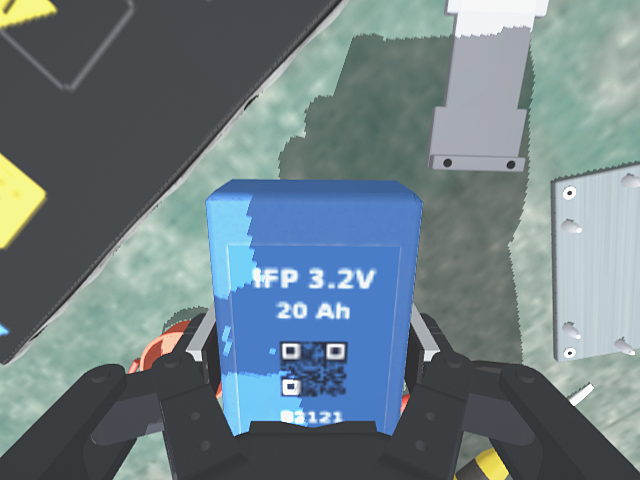

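```bash
python3 -m pendant '0 0 0 0 0 0 -.9;0 0 0 0 0 0 -.9;0 0 0 0 0 0 -.8;0 -.52 .55 0 0 0 0;0 -.52 .55 0 0 0 0;0 -.52 .54 0 0 0 0;0 0 0 0 0 0 0;0 0 0 0 0 0 0'
python3 - <<'E'
from h import *
c=env.camera("wrist");cv2.imwrite("pics/w3.png",c["frame"][:,:,::-1])
to(420,29,90,32)
np.set_printoptions(precision=2,suppress=True)
s=env.sense();M=rot(s["eef_rot"])
# cell far top edge in tool frame, plane tool z=-63
o=M.T@(np.array(c["position"])-s["position"])*1000;_,d=ray(c,[(207,201),(422,205)]);d=d@M
print("cam in tool",o,"far edge",o+d*((-63-o[2])/d[:,2:]))
E
```

```text
time: 7.35
position: [0.3369, 0.1545, 0.0884]
eef_rot: [-0.0, 0.962, 0.275, -0.001]
ft_force: [0.0, -0.4, -2.6]
width: 0.807
grasp_force: 69.4
t 7.4 turn [-0.02  0.02 -0.01] shift now [ 0.067  3.015 -0.028] after turn [ 0.065  3.015 -0.024]
cam in tool [  79.04    0.38 -170.44] far edge [[ 56.69 -31.98 -63.  ]
 [ 55.33  34.32 -63.  ]]
```

View pics/w3.png

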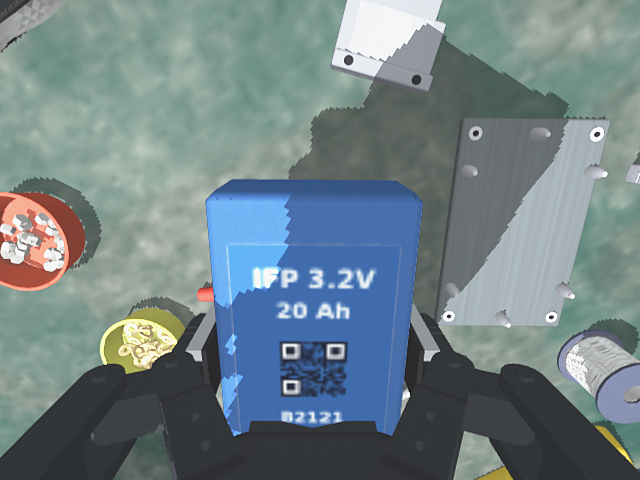

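```bash
python3 - <<'E'
from h import *
np.set_printoptions(precision=1,suppress=True)
c=env.camera("wrist");print(np.abs(c["frame"][:,:,::-1].astype(int)-cv2.imread("pics/w3.png")).mean())
H=cast(c,[(476,133),(597,134),(551,317),(449,317)],.008)*1000
K=cast(c,[(463,119),(610,119),(557,326),(437,324)],.008)*1000
for P in(H,K):
    a=(P[0]+P[1]-P[2]-P[3])/2;b=(P[1]+P[2]-P[0]-P[3])/2
    print(P.mean(0),"len",np.hypot(*a[:2]),np.hypot(*b[:2]),"ang",np.degrees(np.arctan2(a[1],a[0])),np.degrees(np.arctan2(b[1],b[0]))+90)
P=H[:,:2].mean(0);to(*P,88,31.5)
E
```

```text
2.501099175347222
[420.3  27.9   8. ] len 141.3791307387521 82.21792302310695 ang 31.452827848485484 31.748731915548497
[420.3  29.7   8. ] len 158.0515065927606 98.16962504122976 ang 31.765242632530615 31.43394801019307
t 7.45 turn [-0.   0.   0.1] shift now [0. 3. 0.] after turn [0.1 3.  0. ]
```

```bash
python3 -m pendant '0 .02 .6 0 0 0 .1;0 .02 .6 0 0 0 0;0 .02 .6 0 0 0 0;0 .04 .6 0 0 0 0;0 0 .6 0 0 0 0;0 0 0 0 0 0 0;0 0 0 0 0 0 0'
python3 -c "
from h import *
to(424.6,31.4,15,31.6)"
```

```text
time: 8.15
position: [0.421, 0.0306, 0.0895]
eef_rot: [-0.001, 0.962, 0.272, -0.001]
ft_force: [-0.7, 0.2, -1.3]
width: 0.81
grasp_force: 69.6
t 8.15 turn [-0.02  0.01 -0.02] shift now [0.07  0.026 1.49 ] after turn [0.069 0.024 1.49 ]
```

```bash
python3 -m pendant '0 .07 .02 .4 0 0 0;0 0 0 .4 0 0 0;0 0 0 .4 0 0 0;0 0 0 .3 0 0 0;0 0 0 0 0 0 0'
python3 -m pendant '0 0 0 .15 0 0 0;0 0 0 .15 0 0 0;0 0 0 .15 0 0 0;0 0 0 .1 0 0 0;0 0 0 .1 0 0 0;0 0 0 0 0 0 0'
python3 -c "
from h import *
to(424.6,31.4,-22,31.6)"
```

```text
time: 8.65
position: [0.4217, 0.0328, 0.0127]
eef_rot: [-0.001, 0.962, 0.273, -0.003]
ft_force: [-0.4, 0.5, -2.1]
width: 0.809
grasp_force: 69.5
time: 9.25
position: [0.4241, 0.031, -0.0181]
eef_rot: [-0.0, 0.962, 0.271, -0.001]
ft_force: [-0.3, -0.1, -2.0]
width: 0.808
grasp_force: 69.6
t 9.25 turn [-0.01  0.01 -0.02] shift now [ 0.013 -0.001  0.079] after turn [ 0.013 -0.001  0.079]
```

```bash
python3 -m pendant '0 0 0 .06 0 0 0;0 0 0 .04 0 0 0;0 0 0 0 0 0 0;0 0 0 0 0 0 0'
python3 -m pendant '1 0 0 0 0 0 0;1 0 0 0 0 0 0;1 0 0 0 0 0 0;1 0 0 -.3 0 0 0;1 0 0 -.6 0 0 0;1 0 0 -.8 0 0 0;1 0 0 -.8 0 0 0;1 0 0 -.8 0 0 0'
python3 - <<'E'
from h import *
s=env.sense();print(s["position"],s["ft_force"])
to(512,181,195,25)
c=env.camera("wrist");f=c["frame"];cv2.imwrite("pics/w4.png",f[:,:,::-1]);h=cv2.cvtColor(f,cv2.COLOR_RGB2HSV)
m=cv2.inRange(h,(95,120,60),(125,255,255))
k=max(cv2.findContours(m,0,2)[0],key=cv2.contourArea);print(cv2.boundingRect(k),rect(cast(c,k[:,0],.041)))
E
```

```text
time: 9.65
position: [0.425, 0.0308, -0.0212]
eef_rot: [0.0, 0.962, 0.271, -0.0]
ft_force: [-6.4, 0.3, 11.5]
width: 0.805
grasp_force: 71.4
time: 10.45
position: [0.4243, 0.031, 0.1441]
eef_rot: [-0.0, 0.962, 0.271, 0.0]
ft_force: [0.2, 0.2, 0.1]
width: 1.002
grasp_force: 0.0
[0.4243328  0.0310126  0.14406478] [0.18501585 0.22196476 0.07165931]
t 10.45 turn [ 0.  -0.   1.3] shift now [ 3.062 -1.642 -1.019] after turn [ 2.857 -1.978 -1.019]
(268, 151, 92, 143) [426.3  31.2 118.3  69.6  31.1]
```

```bash
python3 -c "
from h import *
to(465,160,190,25)"
```

```text
t 10.5 turn [ 0.09 -0.11  1.3 ] shift now [ 1.977 -1.829 -0.772] after turn [ 1.749 -2.047 -0.775]
```

```bash
python3 -m pendant '1 0 0 -.4 0 0 .7;1 0 0 -.4 0 0 .6;1 .44 -.51 0 0 0 0;1 .44 -.51 0 0 0 0;1 .44 -.51 0 0 0 0;1 .44 -.51 0 0 0 0;1 0 0 0 0 0 0;1 0 0 0 0 0 0'
python3 - <<'E'
from h import *
c=env.camera("wrist");f=c["frame"];cv2.imwrite("pics/w5.png",f[:,:,::-1])
print(proj(c,[.512,.181,.018]))
E
```

```text
time: 11.3
position: [0.4611, 0.1609, 0.1821]
eef_rot: [0.0, 0.976, 0.217, -0.0]
ft_force: [0.5, 0.4, -0.9]
width: 0.994
grasp_force: 0.0
[[315.61638808 152.99376399]]
```

View pics/w5.png

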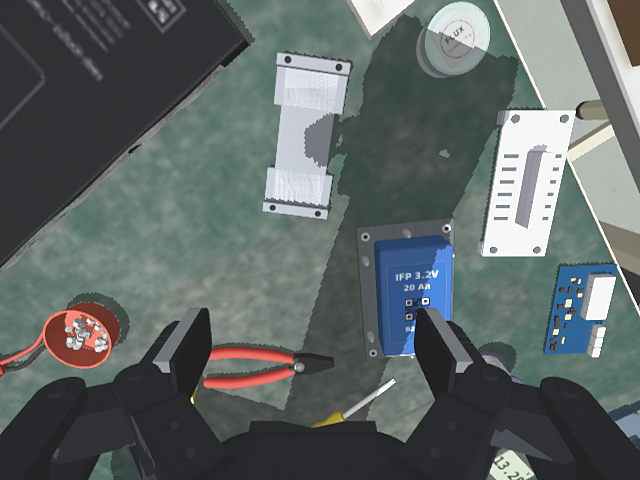

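w5 shows the cell square inside the pins (around 412,295). The tray is clear at (278,52)–(327,219), with the cover at right (499,110–546,257) and the board at (545–616, 263–357).

```bash
python3 - <<'E'
from h import *
np.set_printoptions(precision=1,suppress=True)
c=env.camera("wrist");f=c["frame"];g=cv2.cvtColor(f,cv2.COLOR_RGB2GRAY)
# refine tray holes: darkest blob in a small window
H=[]
for u,v in[(286,59),(341,68),(319,214),(271,208)]:
    w=g[v-6:v+7,u-6:u+7].astype(float);a=np.clip(np.median(w)-25-w,0,None);a[:,[0,-1]]=0
    yy,xx=np.mgrid[-6:7,-6:7];H.append((u+(a*xx).sum()/a.sum(),v+(a*yy).sum()/a.sum()))
H=np.array(H);print(H)
def four(P):
    a=(P[0]+P[1]-P[2]-P[3])/2;b=(P[1]+P[2]-P[0]-P[3])/2
    print(P.mean(0),"len",np.hypot(*a[:2]),np.hypot(*b[:2]),"ang",np.degrees(np.arctan2(a[1],a[0])),np.degrees(np.arctan2(b[1],b[0]))+90)
four(cast(c,H,.018)*1000)
print(rect(cast(c,[(278,52),(353,61),(327,219),(263,212)],.018)))
m=cv2.inRange(cv2.cvtColor(f,cv2.COLOR_RGB2HSV),(0,0,95),(179,55,255));m[:,:245]=0;m[:,365:]=0;m[:35]=0;m[230:]=0
k=max(cv2.findContours(m,0,2)[0],key=cv2.contourArea);print("mask",cv2.minAreaRect(k),rect(cast(c,k[:,0],.013)))
print("cover");four(cast(c,[(499,110),(575,112),(546,257),(481,252)],.014)*1000)
print("board");four(cast(c,[(561,264),(616,263),(598,357),(545,352)],.006)*1000)
print("pot",cast(c,[458,32],.032)*1000)
E
```

```text
[[286.5  58.8]
 [338.4  67.8]
 [317.7 214.5]
 [271.4 208. ]]
[516. 195.  18.] len 130.57792127430022 45.03289647584182 ang 17.37452933896448 16.483828088264858
[517.3 193.4 141.8  64.1  17.3]
mask ((304.5, 131.99998474121094), (118.99998474121094, 193.99996948242188), -0.0) [516.9 196.5 177.5 105.1  21.6]
cover
[567.6 -15.2  14. ] len 137.62780102869237 68.14035639295031 ang 26.42414269772441 22.00794027748124
board
[ 480.8 -156.5    6. ] len 113.22033122974692 60.339212848533705 ang 29.091999762839418 22.290991758569234
pot [[646.1 117.9  32. ]]
```

```bash
python3 -c "
from h import *
to(516.5,194.5,20,17.3)"
```

```text
t 11.4 turn [0.   0.01 1.53] shift now [ 1.299 -0.157  3.243] after turn [ 1.264 -0.329  3.244]
```

```bash
python3 -m pendant '.7 0 0 .4 0 0 .8;.7 0 0 .5 0 0 .73;.7 .42 -.11 .5 0 0 0;.7 .42 -.11 .5 0 0 0;.7 .42 -.11 .5 0 0 0;.7 0 0 .5 0 0 0;.7 0 0 .34 0 0 0;.7 0 0 0 0 0 0'
python3 - <<'E'
from h import *
to(516.5,194.5,-28,17.3)
c=env.camera("wrist");f=c["frame"];cv2.imwrite("pics/w6.png",f[180:480,120:520,::-1])
E
```

```text
time: 12.2
position: [0.5142, 0.1936, 0.0179]
eef_rot: [0.0, 0.989, 0.15, -0.003]
ft_force: [-0.3, 0.1, 0.1]
width: 0.706
grasp_force: 0.0
t 12.2 turn [-0.01  0.07 -0.01] shift now [ 0.054 -0.002  0.917] after turn [ 0.049 -0.003  0.917]
```

```bash
python3 -m pendant '.7 .05 0 .3 0 0 0;.7 0 0 .3 0 0 0;.7 0 0 .2 0 0 0;.7 0 0 .1 0 0 0;.7 0 0 0 0 0 0;.7 0 0 0 0 0 0'
python3 -m pendant '.7 0 0 .04 0 0 0;.7 0 0 .02 0 0 0;.7 0 0 0 0 0 0'
```

```text
time: 12.85
position: [0.5192, 0.1959, -0.0241]
eef_rot: [-0.0, 0.989, 0.151, 0.0]
ft_force: [0.2, 0.4, 0.5]
width: 0.7
grasp_force: 0.0
time: 13.15
position: [0.5189, 0.1959, -0.0273]
eef_rot: [-0.0, 0.989, 0.151, 0.0]
ft_force: [-0.2, 0.2, -0.5]
width: 0.7
grasp_force: 0.0
```

```bash
python3 -m pendant '.7 0 0 .04 0 0 0;.7 0 0 0 0 0 0'
python3 - <<'E'
from h import *
I=[]
for n in("side","wrist"):
    c=env.camera(n);f=c["frame"]
    if n=="side":
        u,v=proj(c,[.5165,.1945,.02])[0];x,y=int(u-50),int(v-65);f=cv2.resize(f[y:y+100,x:x+100],(400,400),interpolation=0)
    else: f=cv2.copyMakeBorder(f[180:480,120:520],0,100,0,0,cv2.BORDER_CONSTANT)
    I.append(f)
cv2.imwrite("pics/g6.png",np.hstack(I)[:,:,::-1])
E
```

```text
time: 13.35
position: [0.5187, 0.1958, -0.0296]
eef_rot: [0.0, 0.989, 0.151, -0.0]
ft_force: [0.3, 0.5, 0.9]
width: 0.702
grasp_force: 0.0
```

```bash
python3 -m pendant '.7 0 0 .03 0 0 0;.7 0 0 0 0 0 0'|grep -E 'pos|ft'; python3 -m pendant '.7 0 0 .03 0 0 0;.7 0 0 0 0 0 0'|grep -E 'pos|ft'
```

```text
position: [0.5188, 0.1958, -0.0311]
ft_force: [-0.6, 0.1, 0.7]
position: [0.5187, 0.1958, -0.0326]
ft_force: [0.8, -0.1, 0.2]
```

```bash
for i in 1; do python3 -m pendant '.7 0 0 .03 0 0 0;.7 0 0 0 0 0 0'|grep -E 'pos|ft'; done; python3 -m pendant '.7 0 0 .02 0 0 0;.7 0 0 0 0 0 0'|grep -E 'pos|ft'
```

```text
position: [0.5191, 0.1959, -0.0337]
ft_force: [-0.5, 0.9, 2.2]
position: [0.5191, 0.1959, -0.0337]
ft_force: [-5.5, -1.5, 10.6]
```

```bash
python3 -m pendant '.7 0 0 -.09 0 0 0;0 0 0 0 0 0 0;0 0 0 0 0 0 0;0 0 0 0 0 0 0;0 0 0 0 0 0 0;0 0 0 0 0 0 0' 40
```

```text
time: 14.85
position: [0.5197, 0.1961, -0.0294]
eef_rot: [-0.0, 0.989, 0.151, 0.001]
ft_force: [-1.5, -0.2, 6.8]
width: 0.569
grasp_force: 41.0
```

```bash
python3 -m pendant '0 0 0 -.2 0 0 0;0 0 0 -.4 0 0 0;0 0 0 -.6 0 0 -.7;0 0 0 -.6 0 0 -.7;0 0 0 -.6 0 0 -.7;0 0 0 0 0 0 -.7;0 0 0 0 0 0 0'
python3 -c "
from h import *
to(426,31.4,60,31.3)"
```

```text
time: 15.55
position: [0.5194, 0.196, 0.0908]
eef_rot: [0.0, 0.963, 0.27, 0.001]
ft_force: [0.5, -0.1, -1.2]
width: 0.57
grasp_force: 42.1
t 15.55 turn [ 0.01 -0.02  0.01] shift now [-3.309  1.838  0.611] after turn [-3.306  1.841  0.616]
```

```bash
python3 -m pendant '0 -.66 .37 0 0 0 0;0 -.66 .37 0 0 0 0;0 -.66 .37 0 0 0 0;0 -.66 .37 0 0 0 0;0 -.66 .36 .2 0 0 0;0 0 0 .3 0 0 0;0 0 0 .1 0 0 0;0 0 0 0 0 0 0'
python3 -c "
from h import *
to(426,31.4,12,31.3)"
```

```text
time: 16.35
position: [0.4247, 0.0318, 0.0584]
eef_rot: [-0.001, 0.963, 0.27, -0.001]
ft_force: [0.5, 0.3, -1.6]
width: 0.57
grasp_force: 42.1
t 16.35 turn [-0.03  0.03  0.  ] shift now [0.02  0.023 0.928] after turn [0.018 0.021 0.928]
```

```bash
python3 -m pendant '0 0 0 .3 0 0 0;0 0 0 .3 0 0 0;0 0 0 .2 0 0 0;0 0 0 .04 0 0 0;0 0 0 0 0 0 0;0 0 0 0 0 0 0'
python3 -c "
from h import *
to(426,31.4,12,31.3)"
```

```text
time: 16.95
position: [0.4265, 0.0315, 0.0182]
eef_rot: [0.0, 0.963, 0.27, 0.001]
ft_force: [0.6, 0.2, -0.4]
width: 0.568
grasp_force: 42.1
t 16.95 turn [ 0.01 -0.01  0.01] shift now [-0.011 -0.004  0.125] after turn [-0.01  -0.004  0.125]
```

```bash
python3 -m pendant '0 -.01 0 .06 0 0 0;0 0 0 .03 0 0 0;0 0 0 0 0 0 0'|grep -E 'pos|ft'; python3 -m pendant '0 0 0 .03 0 0 0;0 0 0 0 0 0 0'|grep -E 'pos|ft'
```

```text
position: [0.4253, 0.0312, 0.013]
ft_force: [-0.2, 0.6, -1.5]
position: [0.4255, 0.0312, 0.0116]
ft_force: [-0.2, -0.2, -1.0]
```

```bash
python3 -m pendant '0 0 0 .02 0 0 0;0 0 0 0 0 0 0'|grep -E 'pos|ft'; python3 -m pendant '0 0 0 .02 0 0 0;0 0 0 0 0 0 0'|grep -E 'pos|ft'
```

```text
position: [0.4255, 0.0311, 0.0115]
ft_force: [-5.9, 0.9, 10.0]
position: [0.4255, 0.0311, 0.0114]
ft_force: [-10.3, 0.7, 21.0]
```

```bash
python3 -m pendant '0 0 0 -.03 0 0 0;.75 0 0 0 0 0 0;.75 0 0 0 0 0 0;.75 0 0 0 0 0 0;.75 0 0 -.4 0 0 0;1 0 0 -.8 0 0 0;1 0 0 -.8 0 0 0;1 0 0 -.8 0 0 0'
python3 - <<'E'
from h import *
np.set_printoptions(precision=1,suppress=True)
c=env.camera("wrist");f=c["frame"];cv2.imwrite("pics/w7.png",f[:,:,::-1])
# predicted tray corners for cell-centred tray
t=np.radians(31.3);a=np.array([np.cos(t),np.sin(t)]);b=np.array([a[1],-a[0]]);o=np.array([423,29.6])
P=[np.r_[(o+sx*65*a+sy*22.5*b)/1000,.059] for sx in(1,-1) for sy in(-1,1)];print(proj(c,P))
to(481-45,-157-25,190,29)
E
```

```text
time: 18.65
position: [0.425, 0.0313, 0.1523]
eef_rot: [-0.0, 0.963, 0.27, -0.0]
ft_force: [0.7, -0.7, -0.5]
width: 1.003
grasp_force: 0.0
[[281.6 149.4]
 [343.8 149.5]
 [285.7 309.3]
 [339.4 309.4]]
t 18.7 turn [ 0.1 -0.1  0.5] shift now [-2.1  3.7 -0.6] after turn [-1.9  3.8 -0.6]
```

```bash
python3 -m pendant '1 -.38 .76 -.3 0 0 .5;1 -.38 .76 -.3 0 0 0;1 -.38 .76 0 0 0 0;1 -.38 .76 0 0 0 0;1 -.38 .76 0 0 0 0;1 0 0 0 0 0 0;1 0 0 0 0 0 0'|grep pos
python3 - <<'E'
from h import *
c=env.camera("wrist");f=c["frame"][:,:,::-1];cv2.imwrite("pics/w8.png",f)
u,v=proj(c,[.48,-.157,.006])[0].astype(int);print(u,v)
x,y=max(0,min(u-150,340)),max(0,min(v-150,180));print("crop",x,y)
A=cv2.resize(f[y:y+300,x:x+300],(600,600),interpolation=cv2.INTER_CUBIC)
B=cv2.imread("pics/w7.png")[120:340,260:360]
B=cv2.copyMakeBorder(cv2.resize(B,(200,440)),0,160,0,0,cv2.BORDER_CONSTANT)
cv2.imwrite("pics/comp.png",np.hstack([A,B]))
E
```

```text
position: [0.4354, -0.1814, 0.1805]
312 156
crop 162 6
```

View pics/comp.png

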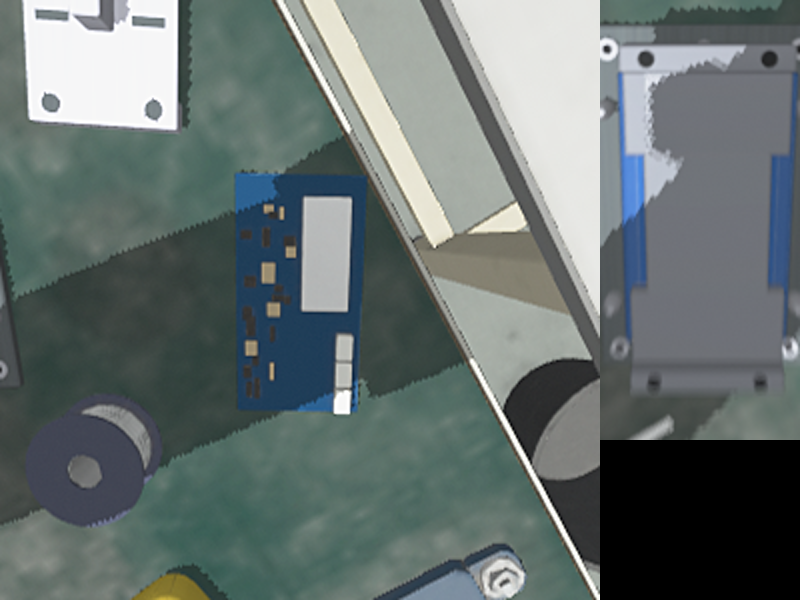

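The inset shows the tray's holes within 1 px of where a cell-centred tray should have them. The board is at full-image corners (279.5,93.5), (345,94.5), (341,211.5), (281,211), clear of the bench edge and spool.

```bash
python3 - <<'E'
from h import *
np.set_printoptions(precision=1,suppress=True)
c=env.camera("wrist");f=c["frame"]
def four(P):
    a=(P[0]+P[1]-P[2]-P[3])/2;b=(P[1]+P[2]-P[0]-P[3])/2
    print(P.mean(0),"len",np.hypot(*a[:2]),np.hypot(*b[:2]),"ang",np.degrees(np.arctan2(a[1],a[0])),np.degrees(np.arctan2(b[1],b[0]))+90)
four(cast(c,[(279.5,93.5),(345,94.5),(341,211.5),(281,211)],.006)*1000)
h=cv2.cvtColor(f,cv2.COLOR_RGB2HSV);m=cv2.inRange(h,(95,110,30),(125,255,255));m[:80]=0;m[230:]=0
k=max(cv2.findContours(cv2.morphologyEx(m,3,np.ones((9,9))),0,2)[0],key=cv2.contourArea);print(cv2.minAreaRect(k),rect(cast(c,k[:,0],.006)))
to(480.5,-156,10,29)
E
```

```text
[ 480.4 -155.1    6. ] len 108.4326701617035 59.52050386472797 ang 28.16806769761396 28.18949447744231
((312.24505615234375, 152.47210693359375), (65.11725616455078, 118.37078094482422), 1.2730300426483154) [ 480.7 -155.5  109.5   59.7   27.6]
t 19.5 turn [-0.  0. -0.] shift now [1.  0.  3.4] after turn [1.  0.  3.4]
```

```bash
python3 -c "
from h import *
to(480.5,-155.3,-32,28)"
python3 -m pendant '.85 .25 0 .5 0 0 .2;.85 .25 0 .5 0 0 0;.85 .25 0 .5 0 0 0;.85 .25 0 .5 0 0 0;.85 0 0 .5 0 0 0;.85 0 0 .5 0 0 0;.85 0 0 .2 0 0 0;.85 0 0 0 0 0 0'
python3 -c "
from h import *
to(480.5,-155.3,-32,28)"
```

```text
t 19.5 turn [-0.01  0.    0.18] shift now [1.027 0.007 4.25 ] after turn [ 1.026 -0.014  4.251]
time: 20.3
position: [0.4788, -0.1558, 0.0198]
eef_rot: [-0.001, 0.97, 0.241, -0.001]
ft_force: [-0.9, 0.2, 0.2]
width: 0.849
grasp_force: 0.0
t 20.3 turn [-0.03  0.02 -0.01] shift now [0.037 0.011 1.036] after turn [0.035 0.008 1.036]
```

```bash
python3 -m pendant '.85 0 0 .4 0 0 0;.85 0 0 .4 0 0 0;.85 0 0 .15 0 0 0;.85 0 0 .06 0 0 0;.85 0 0 0 0 0 0;.85 0 0 0 0 0 0'
python3 -c "
from h import *
to(480.5,-155.3,-32,28)"
```

```text
time: 20.9
position: [0.4808, -0.1579, -0.0283]
eef_rot: [0.001, 0.971, 0.241, 0.001]
ft_force: [0.9, 0.6, -0.0]
width: 0.85
grasp_force: 0.0
t 20.9 turn [ 0.02 -0.01 -0.03] shift now [ 0.019 -0.048  0.074] after turn [ 0.019 -0.048  0.075]
```

```bash
python3 -m pendant '.85 .01 -.04 .04 0 0 0;.85 0 0 .03 0 0 0;.85 0 0 0 0 0 0;.85 0 0 0 0 0 0'
python3 -c "
from h import *
to(480.5,-155.3,-32,28)"
```

```text
time: 21.3
position: [0.4794, -0.1554, -0.0329]
eef_rot: [0.0, 0.971, 0.241, 0.0]
ft_force: [-0.0, 0.6, 0.6]
width: 0.848
grasp_force: 0.0
t 21.3 turn [ 0.   -0.   -0.03] shift now [ 0.021  0.009 -0.017] after turn [ 0.021  0.009 -0.017]
```

```bash
python3 -m pendant '.85 0 0 -.02 0 0 0;0 0 0 0 0 0 0;0 0 0 0 0 0 0;0 0 0 0 0 0 0;0 0 0 0 0 0 0;0 0 0 0 0 0 0' 25
python3 -m pendant '0 0 0 -.1 0 0 0;0 0 0 -.3 0 0 0;0 0 0 -.6 0 0 0;0 0 0 -.8 0 0 0;0 0 0 -.8 0 0 -.3;0 0 0 -.3 0 0 -.36;0 0 0 0 0 0 0'
python3 -c "
from h import *
to(423.4,29.2,90,31.3)"
```

```text
time: 21.9
position: [0.4795, -0.1554, -0.0315]
eef_rot: [-0.0, 0.971, 0.241, -0.0]
ft_force: [-1.6, 1.5, 5.9]
width: 0.684
grasp_force: 25.9
time: 22.6
position: [0.4813, -0.1565, 0.1162]
eef_rot: [0.002, 0.963, 0.269, 0.002]
ft_force: [0.1, 0.4, -1.0]
width: 0.688
grasp_force: 27.3
t 22.6 turn [ 0.07 -0.03 -0.03] shift now [ 0.929 -3.779  0.504] after turn [ 0.941 -3.774  0.523]
```

```bash
python3 -m pendant '0 .18 -.75 0 0 0 0;0 .18 -.75 0 0 0 0;0 .18 -.75 0 0 0 0;0 .18 -.75 0 0 0 0;0 .2 -.77 .2 0 0 0;0 0 0 .3 0 0 0;0 0 0 0 0 0 0;0 0 0 0 0 0 0'
python3 -c "
from h import *
to(422.6,28.7,17,31.3)"
```

```text
time: 23.4
position: [0.4205, 0.0297, 0.0871]
eef_rot: [-0.001, 0.963, 0.268, -0.001]
ft_force: [-0.3, -0.1, 0.2]
width: 0.688
grasp_force: 27.4
t 23.4 turn [-0.02  0.02 -0.04] shift now [0.029 0.042 1.402] after turn [0.026 0.039 1.402]
```

```bash
python3 -m pendant '0 .03 .04 .4 0 0 0;0 0 0 .4 0 0 0;0 0 0 .3 0 0 0;0 0 0 .15 0 0 0;0 0 0 0 0 0 0;0 0 0 0 0 0 0'|grep -E 'pos|ft'
python3 -c "
from h import *
to(422.6,28.7,17,31.3)"
```

```text
position: [0.4243, 0.0283, 0.0263]
ft_force: [-0.4, -0.1, -0.5]
t 24.0 turn [ 0.01 -0.01 -0.04] shift now [-0.025 -0.025  0.185] after turn [-0.025 -0.025  0.185]
```

```bash
python3 -m pendant '0 -.02 -.02 .06 0 0 0;0 0 0 .05 0 0 0;0 0 0 0 0 0 0;0 0 0 0 0 0 0'|grep -E 'pos|ft'
python3 -m pendant '0 0 0 .04 0 0 0;0 0 0 0 0 0 0'|grep -E 'pos|ft'; python3 -m pendant '0 0 0 .02 0 0 0;0 0 0 0 0 0 0'|grep -E 'pos|ft'
```

```text
position: [0.4222, 0.0292, 0.0202]
ft_force: [0.3, -0.6, -0.5]
position: [0.422, 0.0292, 0.0179]
ft_force: [-0.4, -0.0, -0.8]
position: [0.4222, 0.0291, 0.0176]
ft_force: [-3.3, -0.4, 5.8]
```

```bash
python3 -m pendant '0 0 0 -.01 0 0 0;.85 0 0 0 0 0 0;.85 0 0 0 0 0 0;.85 0 0 0 0 0 0;.85 0 0 -.3 0 0 0;1 0 0 -.8 0 0 0;1 0 0 -.8 0 0 0;1 0 0 -.8 0 0 0'|grep -E 'pos|ft'
python3 - <<'E'
from h import *
np.set_printoptions(precision=1,suppress=True)
c=env.camera("wrist");f=c["frame"];cv2.imwrite("pics/w9.png",f[:,:,::-1])
h=cv2.cvtColor(f,cv2.COLOR_RGB2HSV);m=cv2.inRange(h,(95,110,30),(125,255,255));m=cv2.morphologyEx(m,3,np.ones((9,9)));m=cv2.morphologyEx(m,2,np.ones((9,9)))
k=max(cv2.findContours(m,0,2)[0],key=cv2.contourArea);print(cv2.minAreaRect(k),rect(cast(c,k[:,0],.055)))
to(568-45,-15-22,200,26.5)
E
```

```text
position: [0.4218, 0.0292, 0.1539]
ft_force: [0.7, 0.2, 0.1]
((312.9999694824219, 223.99996948242188), (87.99998474121094, 131.99996948242188), -0.0) [423.5  29.6 108.4  66.3  31. ]
t 25.65 turn [ 0.1 -0.1  0.9] shift now [ 1.   2.1 -0.7] after turn [ 1.1  2.  -0.8]
```

```bash
python3 -m pendant '1 .22 .4 -.4 0 0 .5;1 .22 .4 -.35 0 0 .45;1 .22 .4 0 0 0 0;1 .22 .4 0 0 0 0;1 .22 .4 0 0 0 0;1 0 0 0 0 0 0;1 0 0 0 0 0 0'|grep pos
python3 - <<'E'
from h import *
c=env.camera("wrist");f=c["frame"][:,:,::-1];cv2.imwrite("pics/w10.png",f)
u,v=proj(c,[.568,-.0145,.014])[0].astype(int);print(u,v)
x,y=u-100,max(0,v-125);print("crop",x,y)
A=cv2.resize(f[y:y+250,x:x+200],(480,600),interpolation=cv2.INTER_CUBIC)
B=cv2.imread("pics/w9.png")[110:350,250:376]
B=cv2.resize(B,(315,600))
cv2.imwrite("pics/comp2.png",np.hstack([A,B]))
E
```

```text
position: [0.5171, -0.0336, 0.1895]
317 152
crop 217 27
```

View pics/comp2.png

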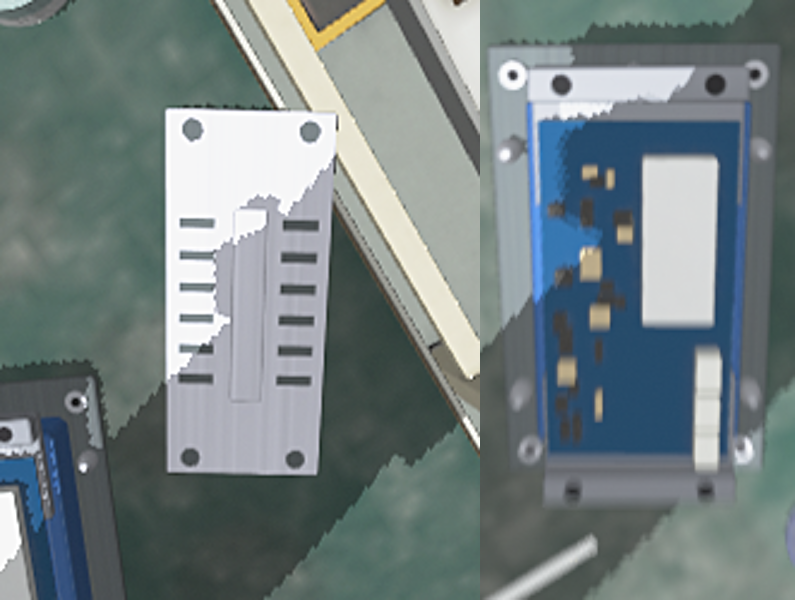

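The inset shows the board well seated between the end blocks. The cover's four holes are at about (297,80.8), (346.2,82), (339.9,218.7) and (296.2,217.4).

```bash
python3 - <<'E'
from h import *
np.set_printoptions(precision=2,suppress=True)
c=env.camera("wrist")
def four(P):
    a=(P[0]+P[1]-P[2]-P[3])/2;b=(P[1]+P[2]-P[0]-P[3])/2
    print(P.mean(0),"len",np.hypot(*a[:2]),np.hypot(*b[:2]),"ang",np.degrees(np.arctan2(a[1],a[0])),np.degrees(np.arctan2(b[1],b[0]))+90)
k=lambda Q:np.array(Q)/2.4+[217,27]
four(cast(c,k([(192,129),(310,132),(295,460),(190,457)]),.014)*1000)
four(cast(c,k([(166,108),(337,115),(318,475),(167,471)]),.014)*1000)
# rib top at z=38: corners
four(cast(c,k([(235,209),(268,210),(261,401),(232,401)]),.038)*1000)
to(567.5,-13.5,30,26)
E
```

```text
[567.6  -16.13  14.  ] len 126.27879631933898 44.098626331600556 ang 25.257353436841004 24.898772789545376
[567.71 -16.18  14.  ] len 139.0509878055829 63.64846294614302 ang 25.31559158919408 24.556579297347525
[568.   -16.37  38.  ] len 68.9915497076291 11.439751404545063 ang 25.29772011054355 25.5674244149738
t 26.45 turn [-0.01  0.01  0.08] shift now [1.09 0.1  3.19] after turn [1.08 0.09 3.19]
```

```bash
python3 -c "
from h import *
to(567.8,-16.2,30,25.3)"
python3 -m pendant '.4 .27 .04 .4 0 0 .25;.4 .27 .04 .5 0 0 0;.4 .27 .04 .5 0 0 0;.4 .26 .04 .5 0 0 0;.4 0 0 .5 0 0 0;.4 0 0 .5 0 0 0;.4 0 0 .28 0 0 0;.4 0 0 0 0 0 0'
python3 -c "
from h import *
to(567.8,-16.2,-6,25.3)"
```

```text
t 26.45 turn [-0.01  0.01  0.22] shift now [1.068 0.154 3.192] after turn [1.069 0.131 3.193]
time: 27.25
position: [0.567, -0.0171, 0.0291]
eef_rot: [-0.001, 0.976, 0.218, -0.002]
ft_force: [-0.8, -0.5, 0.7]
width: 0.399
grasp_force: 0.0
t 27.25 turn [-0.03  0.04 -0.02] shift now [ 0.025 -0.007  0.701] after turn [ 0.022 -0.009  0.701]
```

```bash
python3 -m pendant '.4 0 0 .3 0 0 0;.4 0 0 .2 0 0 0;.4 0 0 .1 0 0 0;.4 0 0 .06 0 0 0;.4 0 0 0 0 0 0;.4 0 0 0 0 0 0'|grep -E 'pos|ft'
python3 -c "
from h import *
to(567.8,-16.2,-6,25.3)"
```

```text
position: [0.5695, -0.018, -0.0016]
ft_force: [0.3, 0.1, -0.5]
t 27.85 turn [ 0.   -0.01 -0.03] shift now [-0.016 -0.046  0.089] after turn [-0.016 -0.046  0.089]
```

```bash
python3 -m pendant '.4 -.01 -.04 .04 0 0 0;.4 0 0 .04 0 0 0;.4 0 0 0 0 0 0;.4 0 0 0 0 0 0'|grep -E 'pos|ft'
python3 -m pendant '0 0 0 0 0 0 0;0 0 0 0 0 0 0;0 0 0 0 0 0 0;0 0 0 0 0 0 0;0 0 0 0 0 0 0;0 0 0 0 0 0 0' 45
python3 -c "
from h import *
to(567.8,-16.2,-6,25.3)"
```

```text
position: [0.5678, -0.0162, -0.0059]
ft_force: [0.5, 0.2, -0.2]
time: 28.85
position: [0.5681, -0.0164, -0.0057]
eef_rot: [0.0, 0.976, 0.218, 0.0]
ft_force: [-0.5, 0.2, 2.2]
width: 0.127
grasp_force: 47.0
t 28.85 turn [ 0.   -0.   -0.03] shift now [-0.005 -0.006  0.007] after turn [-0.004 -0.006  0.007]
```

```bash
python3 -m pendant '0 0 0 -.2 0 0 0;0 0 0 -.4 0 0 0;0 0 0 -.6 0 0 -.4;0 0 0 -.6 0 0 -.4;0 0 0 -.4 0 0 -.4;0 0 0 -.2 0 0 0;0 0 0 0 0 0 0;0 0 0 0 0 0 0'
python3 - <<'E'
from h import *
np.set_printoptions(precision=2,suppress=True)
s=env.sense();c=env.camera("wrist");M=rot(s["eef_rot"]);p=np.array(s["position"])
t=np.radians(31.3)
def at(pos):
    X=np.array([np.cos(t),np.sin(t),0]);Z=np.array([0,0,-1.]);T=np.c_[X,np.cross(Z,X),Z]
    d=dict(c);d["position"]=pos+T@M.T@(np.array(c["position"])-p);d["rotation"]=T@M.T@rot(c["rotation"]);return d
for pos,Q in(((.4218,.0292,.1539),[(282.8,143.6),(344.4,143.6),(340.4,306),(287.2,306)]),((.425,.0313,.1523),[(282.5,149),(344.5,149),(340.5,311),(286.5,311)])):
    P=cast(at(np.array(pos)),Q,.059)*1000;a=(P[0]+P[1]-P[2]-P[3])/2
    print(P.mean(0),np.hypot(*a[:2]),np.degrees(np.arctan2(a[1],a[0])))
to(423,29,90,31.3)
E
```

```text
time: 29.65
position: [0.567, -0.0161, 0.113]
eef_rot: [-0.0, 0.963, 0.268, -0.001]
ft_force: [-0.4, 0.1, -2.2]
width: 0.126
grasp_force: 46.7
[423.05  28.41  59.  ] 131.73902980986165 31.439855876584282
[422.95  28.7   59.  ] 131.87735210321986 31.36172623922676
t 29.7 turn [-0.02  0.02 -0.03] shift now [-1.99 -2.25  0.46] after turn [-1.99 -2.26  0.45]
```

```bash
python3 -m pendant '0 -.4 -.45 0 0 0 0;0 -.4 -.45 0 0 0 0;0 -.4 -.45 0 0 0 0;0 -.4 -.45 0 0 0 0;0 -.39 -.45 .2 0 0 0;0 0 0 .2 0 0 0;0 0 0 0 0 0 0;0 0 0 0 0 0 0'|grep -E 'pos|ft'
python3 -c "
from h import *
to(423,28.7,53,31.4)"
```

```text
position: [0.4249, 0.0283, 0.0938]
ft_force: [0.6, -0.2, -1.0]
t 30.5 turn [-0.01  0.01 -0.05] shift now [-0.029 -0.026  0.816] after turn [-0.029 -0.027  0.816]
```

```bash
python3 -m pendant '0 -.03 -.02 .3 0 0 -.05;0 0 0 .25 0 0 0;0 0 0 .1 0 0 0;0 0 0 0 0 0 0;0 0 0 0 0 0 0;0 0 0 0 0 0 0'|grep -E 'pos|ft'
python3 -c "
from h import *
to(423,28.7,53,31.4)"
```

```text
position: [0.4234, 0.0285, 0.0622]
ft_force: [-0.1, -0.7, 0.2]
t 31.1 turn [ 0.01 -0.01 -0.  ] shift now [-0.004 -0.007  0.184] after turn [-0.004 -0.007  0.184]
```

```bash
python3 -m pendant '0 0 0 .06 0 0 0;0 0 0 .05 0 0 0;0 0 0 .03 0 0 0;0 0 0 0 0 0 0'|grep -E 'pos|ft'
python3 -m pendant '0 0 0 .03 0 0 0;0 0 0 0 0 0 0'|grep -E 'pos|ft';python3 -m pendant '0 0 0 .02 0 0 0;0 0 0 0 0 0 0'|grep -E 'pos|ft'
```

```text
position: [0.4224, 0.0287, 0.0543]
ft_force: [0.6, -0.4, -1.4]
position: [0.423, 0.0286, 0.0533]
ft_force: [0.4, -0.0, 0.2]
position: [0.4229, 0.0286, 0.0533]
ft_force: [-5.5, 0.7, 11.6]
```

```bash
python3 -m pendant '0 0 0 -.02 0 0 0;.4 0 0 0 0 0 0;.4 0 0 0 0 0 0;.4 0 0 0 0 0 0;.4 0 0 -.3 0 0 0;.4 0 0 -.7 0 0 0;.6 0 0 -.8 0 0 0;1 0 0 -.8 0 0 0'|grep -E 'pos|ft'
python3 -m pendant '1 -.5 0 0 0 0 0;1 0 0 0 0 0 0;1 0 0 0 0 0 0'|grep -E 'pos'
python3 - <<'E'
from h import *
np.set_printoptions(precision=1,suppress=True)
c=env.camera("wrist");f=c["frame"];cv2.imwrite("pics/w11.png",f[:,:,::-1]);g=cv2.cvtColor(f,cv2.COLOR_RGB2GRAY)
t=np.radians(31.4);a=np.array([np.cos(t),np.sin(t)]);b=np.array([a[1],-a[0]]);o=np.array([423,28.7])
P=[np.r_[(o+sx*63.1*a+sy*22*b)/1000,.073] for sx,sy in((1,-1),(1,1),(-1,1),(-1,-1))]
Q=proj(c,P);H=[]
for u,v in Q.round().astype(int):
    w=g[v-9:v+10,u-9:u+10].astype(float);w=cv2.GaussianBlur(w,(0,0),1);yy,xx=np.mgrid[-9:10,-9:10]
    m=np.clip(w.min()+25-w,0,None);H.append((u+(m*xx).sum()/m.sum(),v+(m*yy).sum()/m.sum()))
H=np.array(H);print(Q,H)
K=cast(c,H,.073)*1000;d=(K[0]+K[1]-K[2]-K[3])/2
print(K.mean(0),np.hypot(*d[:2]),np.degrees(np.arctan2(d[1],d[0])))
# spool & pot versus the start
for n,(u,v) in(("scene",(314,315)),("scene",(346,210)),("side",(287,325)),("side",(358,210))):
    A=cv2.imread(f"pics/{n}0.png")[v-25:v+25,u-25:u+25].astype(int);B=env.camera(n)["frame"][v-25:v+25,u-25:u+25,::-1].astype(int);print(n,np.abs(A-B).mean())
s=env.sense();print(s["time"],s["ft_force"],s["grasp_force"])
E
```

```text
position: [0.4222, 0.0287, 0.1841]
ft_force: [1.0, -0.1, -0.5]
position: [0.4012, 0.0156, 0.1828]
[[282.6 112. ]
 [341.7 112. ]
 [338.  268.8]
 [286.6 268.9]] [[283.3 111.6]
 [342.2 111.7]
 [333.5 274.6]
 [287.5 274.9]]
[420.5  27.8  73. ] 131.93432261214096 30.542000490506688
scene 7.9976
scene 4.454266666666666
side 6.028933333333334
side 3.9506666666666668
33.25 [0.1 0.4 0.4] 0.0
```

```bash
python3 - <<'E'
from h import *
g=cv2.imread("pics/w11.png",0)
for u in(287,338): print(g[256:284:1,u-7:u+8:2])
for n,(u,v) in(("scene",(314,313)),("scene",(346,210)),("side",(287,322)),("side",(358,210))):
    A=cv2.Canny(cv2.imread(f"pics/{n}0.png",0),60,150)[v-20:v+20,u-18:u+18];B=cv2.Canny(cv2.cvtColor(env.camera(n)["frame"],cv2.COLOR_RGB2GRAY),60,150)[v-30:v+30,u-28:u+28]
    r=cv2.minMaxLoc(cv2.matchTemplate(B,A,cv2.TM_CCORR_NORMED));print(n,round(r[1],2),np.array(r[3])-10)
E
```

```text
[[176 176 176 181 179 177 180 176]
 [176 175 175 180 179 177 179 177]
 [176 176 175 179 178 177 179 176]
 [176 176 175 180 178 176 180 177]
 [175 176 175 179 179 177 180 177]
 [175 177 175 180 178 177 180 176]
 [176 178 176 181 179 176 179 176]
 [174 176 177 187 184 179 179 177]
 [175 177 181 159 160 186 182 177]
 [174 179 155  74  82 163 183 176]
 [174 179  88  78  76  90 188 176]
 [174 179  71  81  80  76 193 179]
 [175 181  75  80  82  76 179 177]
 [174 181  74  82  81  76 166 178]
 [175 182  70  81  80  75 186 176]
 [175 181  92  77  74  89 188 176]
 [176 180 150  80  91 146 184 177]
 [176 179 183 141 151 185 181 177]
 [182 185 185 194 194 186 188 185]
 [158 160 158 162 161 158 160 160]
 [ 73  70  71  71  70  66  65  64]
 [ 71  69  68  69  71  69  66  64]
 [ 75  72  71  73  76  72  70  69]
 [ 75  72  71  73  75  75  72  69]
 [ 71  70  71  72  74  75  73  71]
 [ 68  69  71  75  75  75  71  70]
 [ 68  71  72  74  76  74  73  71]
 [ 69  71  73  74  73  72  71  70]]
[[179 173 179 180 176 179 178 180]
 [179 173 178 180 177 177 179 180]
 [179 176 179 180 176 178 178 179]
 [179 174 178 
[... 227 characters left out ...]
80]
 [179 178  89  77  76  75 170 180]
 [180 179  63  82  79  77 135 181]
 [179 179  70  82  79  80 125 182]
 [180 179  69  81  79  79 121 180]
 [179 178  66  80  79  76 151 181]
 [179 179 109  75  75  74 172 180]
 [180 177 169  96  86 129 186 179]
 [182 176 187 155 146 182 183 180]
 [189 183 192 194 192 189 186 187]
 [162 158 158 165 163 163 164 163]
 [ 55  53  64  94  99 102 103 103]
 [ 59  58  94 104 108 109 111 108]
 [ 61  60 108 106 110 113 112 110]
 [ 87  86 107 107 111 113 112 110]
 [115 110 110 111 110 112 110 109]
 [114 112 113 112 111 108 109 109]
 [115 116 116 113 108 109 107 108]
 [118 120 118 111 107 106 106 107]]
scene 0.79 [0 0]
scene 0.94 [0 0]
side 0.88 [0 0]
side 0.89 [0 0]
```

```bash
python3 -c "
from station import env
print(env.sign_off())"
```

```text
the job is handed in; nothing more can be done
None
```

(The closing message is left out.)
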